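# Slide the pad holder home between foot pump and tub

## Robot

A 6-joint arm with a two-finger parallel gripper is mounted at the origin on the work surface. World frame = base frame: x ahead of the robot, y to its left, z up, the work surface at z = 0. Lengths are in mm, angles in rad, forces in N, time in s.
With the tool pointing down it reaches from about 275 to 750 mm from the base axis. Payload 10.2 kg.
Tool frame: the origin (TCP) lies at the very end of the fingers, on their centre line; the grasp point (between the pads) lies 19 mm behind it; z points along the fingers, y is the line along which they close (so a half turn about z gives the same grasp; the last joint's range is limited). The gripper opens to 85 mm and grips with 20 to 120 N. Pads are 22 mm wide; open, the fingers measure 114 mm over their backs; the gripper's body (76 mm by 85 mm) begins 54 mm behind the grasp point. The pads swing forward as they close: fully open they stand 13 mm farther back than shut.
Start: joints at [1.018, 0.313, 1.498, -0, 1.331, -0.223], TCP at [170.036, 496.708, 231.294] pointing down, gripper open.
Joint ranges: [-2.94, 2.94], [-0.97, 2.17], [0.19, 2.56], [-1.23, 4.37], [0.02, 3.11], [-2.88, 2.88]. Speed limits (rad/s): [2.39, 2.39, 3.01, 3.14, 3.14, 3.14].

## Interface

Orientations are given as a unit quaternion [w, x, y, z].
In Python, from rig import monitor, eyes, job gives the robot as it stands. The module is installed in compiled form; this text tells all that it offers.
- The arm moves only by the tool send_rows, never from a script. Its argument "targets" is one flat list of numbers, 7 for each row, row after row: the turn, a rotation vector about the tool's x, y, z in degrees, then the shift along the tool's x, y, z in units of 60 mm (1.0 is 60 mm), then the opening, from -1 (shut) to 1 (fully open), so that 0 is half open. A call has 1 to 5 rows; each row shifts and turns the commanded pose from where the row before left it, along the tool's axes as they then stand; what a row does not reach is not made up. A row lasts 1/8 s, in which the tool goes at most 62.5 mm and 10.7 degrees, less where a joint would pass 70% of its speed; a pose out of reach is approached as far as the arm can. A call is refused whole if a number of a shift passes 1 or a number of a turn 10.7, either way. A call with a gripper value outside its range is refused whole. The fingers move at their own pace and stop on an object; "newtons" is the grip in N (left out, the last holds). Time passes only in rows, so rows that do not move let the fingers close. It gives the time, the measured TCP pose, the force, the opening and the grip force at its end, in the units of the state.
- monitor.sense(): the state, without advancing time (a new reading comes with each control period).
- eyes.capture(name): name is "scene" or "top"; returns a dict with "img" (420x560x3 uint8, red, green, blue), "K" (3x3 intrinsics, pixels), "R" (3x3) and "t" (3): a world point X has camera coordinates R X + t. Camera axes: x right, y down, z forward; pixel columns grow to the right and rows downward; lengths in mm; the calibration is good to about 2 mm. A picture is of the moment at which its call begins. There is no depth.
- job.finish_job(): hands the job in; it is judged then, once.
The state is a dict: "time_s": time; "joints": joint angles; "dq": joint speeds; "tau": joint torques, N m; "eef_pos": TCP position; "ee_rot": TCP orientation; "force": force on the tool from outside, world axes, zero at the start; "wrist_torque": the same for the moment, N m; "grip_width": opening from 0.0 (shut) to 1.0 (fully open); "grip_force": force on a finger pad.
Only numpy, scipy, OpenCV 4.12 (cv2) and the standard library are available. Lean on these libraries where they do the work, as an engineer would, in place of code of your own. Each camera call takes 0.05 s, during which the arm holds its last target. There are 200 camera calls.

## Task

Put the yellow polishing pad holder away: push it gently with the fingertips along the ledge, through the narrow gap between the foot pump and the white tub, until all of it lies on the dark mat beyond. Never grasp, lift or tip it, because its waxed underside must stay flat on the ledge; leave the deflator, the polish bottle and the wax tin where they stand.

Things in the scene. Friction and masses are not known exactly. Their poses are not given: they have to be found in the camera images.
- holder: Loose yellow plastic pad holder, 120 to 280 g, slides at 1 to 4 N. Base block 84 mm long (x) by 64 mm wide (y) by 24 mm high, corners rounded 12 mm; in its middle a bridge handle 50 by 26 mm, up to 49 mm high. Both ends alike. Origin at the centre of its underside. Starts 150 to 185 mm before the gap, up to 30 mm off its centre line, turned up to 0.4 rad.
- gap (a point): Middle of the gap between pump and tub, at ledge level. Its x points along the passage, from the holder's start side to the mat (roughly world +y); its y points to the tub (roughly towards the robot), the pump is on its -y side. The gap is 70 mm wide: faces parallel to x at y = -35 and +35 mm, so the holder has 3 mm spare on each side.
- pump: Steel foot pump fixed to the ledge; its frame is that of point gap. Its blue foot block, 30 mm high, spans x -45 to +45 mm from y = -35 to -105 mm (corners rounded 18 mm); on it, from y = -70 mm outwards, lies a steel barrel 71 mm high at most, and the pedal lever rises to 130 mm at y = -265 mm. Pump and tub cannot be moved; brushing them does no harm.
- tub: White plastic tub with snapped-on lid, fixed to the ledge, 90 mm (x) by 110 mm (y) by 52 mm high, corners rounded 20 mm, axes parallel to those of point gap. Origin at the centre of its underside. It may stand up to 12 mm forward or back along the passage.
- mat_center (a point): Centre of the dark mat inlaid level with the ledge (no step), 160 mm along its x by 130 mm along its y. Its x is parallel to that of point gap; it lies 155 to 180 mm beyond the gap's middle and up to 10 mm to the side.
- corner0 (a point): Outermost point of the holder's rounded +x +y corner, at ledge level (+38.5 mm x, +28.5 mm y from the holder's origin)
- corner1 (a point): Outermost point of the holder's rounded +x -y corner, at ledge level (+38.5 mm x, -28.5 mm y from the holder's origin)
- corner2 (a point): Outermost point of the holder's rounded -x -y corner, at ledge level (-38.5 mm x, -28.5 mm y from the holder's origin)
- corner3 (a point): Outermost point of the holder's rounded -x +y corner, at ledge level (-38.5 mm x, +28.5 mm y from the holder's origin)
- deflator: Bystander: loose chrome tyre deflator lying on the ledge, round dial 48 mm across and 20 mm high with a stem reaching 74 mm along its x. Origin under the dial's centre. It lies about 190 mm to the pump's side (-y) of the lane's centre line, level with the start or with the mat.
- polish: Bystander: loose red polish bottle, 48 mm across, 110 mm high, standing upright in the other of those two places. Origin at the centre of its underside.
- wax_tin: Bystander: loose green wax tin, 68 mm across, 36 mm high, standing past the mat's robot-side edge, about 150 mm from the lane's centre line. Origin at the centre of its underside.
Not all that is in view belongs to the job. Of the things that look like the holder, take the one that is farthest from the robot's base at the start.

How it is judged (in metres and radians):
On the way, in this order (a step that is already met when the one before it is completed fails the run):
1. the holder's middle is inside the gap between pump and tub, flat on the ledge (x of holder in the frame of gap between -0.03 and 0.03 m and y of holder in the frame of gap between -0.015 and 0.015 m and height (world z) of holder below 0.006 m), for 0.05 s.
2. all four corners of the holder are over the mat (x of corner0 in the frame of mat_center between -0.083 and 0.083 m and y of corner0 in the frame of mat_center between -0.068 and 0.068 m and x of corner1 in the frame of mat_center between -0.083 and 0.083 m and y of corner1 in the frame of mat_center between -0.068 and 0.068 m and x of corner2 in the frame of mat_center between -0.083 and 0.083 m and y of corner2 in the frame of mat_center between -0.068 and 0.068 m and x of corner3 in the frame of mat_center between -0.083 and 0.083 m and y of corner3 in the frame of mat_center between -0.068 and 0.068 m), for 0.1 s.
At the end, for the whole second after the job is handed in: All four corners of the holder lie over the mat (within 3 mm outside its edge), flat on the ledge and at rest; deflator, bottle and tin are within 12 mm of where they stood (all of step 2 and linear speed of holder below 0.01 m/s and height (world z) of holder below 0.004 m and angle between holder's own z axis and vertical below 0.08 rad and distance of each of deflator, polish, wax_tin from where it was at the start of the episode below 0.012 m and angle between polish's own z axis and vertical below 0.15 rad); the robot touches nothing.
It fails at once if the holder is pinched, or pushed with over 18 N (contact force between the fingers and holder above 18 N).
It fails at once if the holder is lifted more than 8 mm or tipped more than 0.2 rad (height (world z) of holder above 0.008 m or angle between holder's own z axis and vertical above 0.2 rad).
It fails at once if the tyre deflator is moved more than 12 mm (distance of deflator from where it was at the start of the episode above 0.012 m).
It fails at once if the polish bottle is moved more than 12 mm (distance of polish from where it was at the start of the episode above 0.012 m).
It fails at once if the wax tin is moved more than 12 mm (distance of wax_tin from where it was at the start of the episode above 0.012 m).
It also fails if it takes over 64 s, if anything falls off the work surface, if the arm or the gripper's body presses on something with over 40 N, if the wrist force passes 120 N, or if a joint passes its speed limit or range.

## Working session

There is one attempt and no reset: what is moved stays moved. The work goes in short steps, Python scripts to look and compute and a tool call to move; the robot and the scene stay as the last step left them, time stands still between calls to the robot, and variables do not carry over. Pictures are saved under pics/ and viewed, at most 10 in all, crops included, and the job is handed in when it is done.

Besides the shell and the picture viewer there is one more tool, called as a command line: name --argument value ..., lists and objects as JSON in quotes. send_rows: Moves the arm, as the interface text tells. Its arguments: {"type":"object","properties":{"targets":{"type":"array","items":{"type":"number"}},"newtons":{"type":"number"}},"required":["targets"]}

```bash
mkdir -p pics; python3 - <<'E'
from rig import monitor, eyes, job
import cv2,pickle
s=monitor.sense(); print(s)
for n in("scene","top"):
    c=eyes.capture(n); pickle.dump(c,open(n+"0.pkl","wb")); cv2.imwrite(f"pics/{n}0.png",c["img"][:,:,::-1]); print(n,c["K"],c["R"],c["t"])
E
```

```text
{'time_s': 0.0, 'joints': array([ 1.01762588e+00,  3.13462387e-01,  1.49843650e+00, -3.99945523e-05,
        1.33097993e+00, -2.23429676e-01]), 'dq': array([ 0.00031029,  0.00047258,  0.00012721,  0.00115634,  0.00027237,
       -0.00074338]), 'tau': array([-6.82512073e-04, -4.12273264e+01, -2.59740329e+01, -2.56935182e-04,
        4.09498578e-03, -3.26303984e-05]), 'eef_pos': array([169.89307099, 496.48275723, 230.7289503 ]), 'ee_rot': array([-2.25506101e-04,  1.64119743e-01,  9.86440214e-01, -6.02563707e-04]), 'force': array([-0.79626231, -0.24060502,  0.71096884]), 'wrist_torque': array([-0.00235606,  0.06373725,  0.03319506]), 'grip_force': 0.0, 'grip_width': 1.003524737014117}
scene [[403.31950227   0.         277.3493356 ]
 [  0.         403.31950227 215.78731138]
 [  0.           0.           1.        ]] [[-0.65355644  0.75685253 -0.00618245]
 [ 0.62082139  0.53138276 -0.57637936]
 [-0.43294893 -0.38053464 -0.81715887]] [ 354.83948621 -323.56498479 1340.16969174]
top [[468.59478562   0.         288.04131108]
 [  0.         468.59478562 212.68603806]
 [  0.           0.           1.        ]] [[-2.91913161e-03 -9.99876500e-01  1.54422438e-02]
 [-9.89908586e-01  7.01506448e-04 -1.41705679e-01]
 [ 1.41677345e-01 -1.57000672e-02 -9.89788380e-01]] [  -7.18201912  515.56431737 1115.08000252]
```

View pics/top0.png

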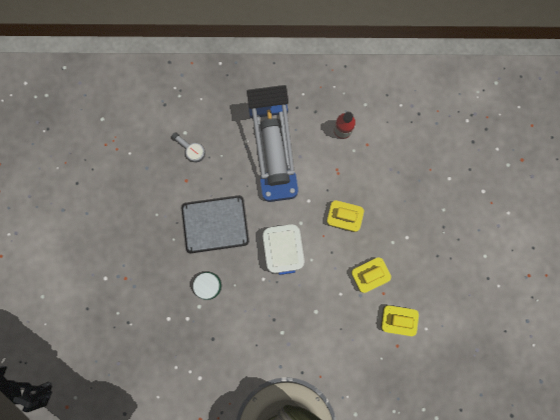

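View pics/scene0.png

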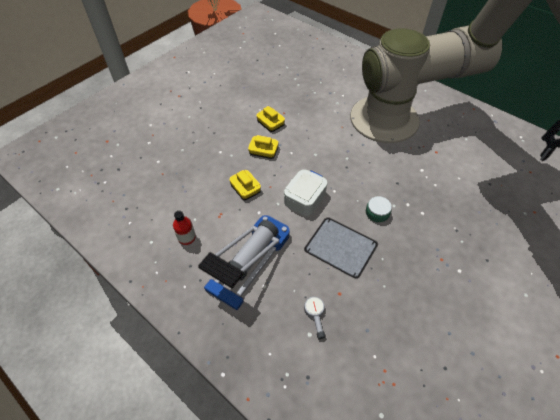

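The top view shows the three yellow holders at (346,215), (371,275) and (400,320); the farthest, and so the target, is the one at (346,215). The pump foot is at (280,188), the tub at (284,248), the mat at (215,224), the tin at (206,286), the deflator at (194,152) and the bottle at (345,125). The scene view agrees.

```bash
cat > h.py <<'E'
import numpy as np,cv2,pickle
from scipy.optimize import minimize
def rr(L,W,r,z):
    a=np.linspace(0,2*np.pi,33)
    p=np.c_[np.cos(a),np.sin(a)]*r
    p=p+np.sign(np.round(p,6))*[L/2-r,W/2-r]
    return np.c_[p,np.full(len(p),z)]
def pose(P,q):
    c,s=np.cos(q[2]),np.sin(q[2]); return np.c_[P[:,:2]@np.array([[c,s],[-s,c]])+q[:2],P[:,2]]
def proj(c,X):
    Y=X@c["R"].T+c["t"]; u=Y@c["K"].T; return u[:,:2]/u[:,2:]
def unproj(c,uv,z=0):
    d=c["R"].T@np.linalg.inv(c["K"])@np.array([*uv,1.]); o=-c["R"].T@c["t"]
    return o+d*(z-o[2])/d[2]
S=4
def render(c,parts,q):
    m=np.zeros((420*S,560*S),np.uint8)
    for P in parts:
        u=cv2.convexHull(((proj(c,pose(P,q))+.5)*S*16).astype(np.float32)).astype(np.int32); cv2.fillPoly(m,[u],255,shift=4)
    return cv2.resize(m,(560,420),interpolation=cv2.INTER_AREA)/255.
def fit(cs,masks,parts,q0):
    win=[]
    for c in cs:
        u=proj(c,np.array([[q0[0],q0[1],15.]]))[0].astype(int); win.append((slice(u[1]-60,u[1]+60),slice(u[0]-60,u[0]+60)))
    def cost(v):
        q=np.array(q0)+np.array(v)*[1,1,.02]
        return sum(np.abs(render(c,parts,q)[w]-m[w]).sum() for c,m,w in zip(cs,masks,win))
    b=None
    for k in(0,8,-8):
        r=minimize(cost,[0,0,k],method="Nelder-Mead",options=dict(initial_simplex=np.array([[0,0,k],[8,0,k],[0,8,k],[2,2,k+7]]),maxfev=250))
        if b is None or r.fun<b.fun:b=r
    return np.array(q0)+b.x*[1,1,.02],b.fun,[m[w].sum() for m,w in zip(masks,win)]
def comp(m,uv,rad=6):
    n,l=cv2.connectedComponents(m.astype(np.uint8)); u,v=map(int,uv)
    k=np.bincount(l[v-rad:v+rad,u-rad:u+rad].ravel(),minlength=n); k[0]=0; return (l==k.argmax()).astype(float)
HOLD=[np.r_[rr(84,64,12,0),rr(84,64,12,24)],np.r_[rr(50,26,2,20),rr(50,26,2,49)]]
def yellow(c,uv):
    h=cv2.cvtColor(c["img"],cv2.COLOR_RGB2HSV); return comp((h[...,0]>20)&(h[...,0]<36)&(h[...,1]>120)&(h[...,2]>50),uv)
E
python3 - <<'E'
from h import *
t,s=[pickle.load(open(n+"0.pkl","rb")) for n in("top","scene")]
q0=unproj(t,(346,215),20); q0[2]=-1.8
for cs in([t],[s],[t,s]):
    ms=[yellow(c,proj(c,np.array([[*q0[:2],15]]))[0]) for c in cs]
    print("hold",*fit(cs,ms,HOLD,q0))
# tub
TUB=[np.r_[rr(90,110,20,0),rr(90,110,20,52)]]
def white(c,uv):
    h=cv2.cvtColor(c["img"],cv2.COLOR_RGB2HSV); return comp(cv2.morphologyEx(((h[...,1]<60)&(h[...,2]>165)).astype(np.uint8),cv2.MORPH_CLOSE,np.ones((3,3))),uv)
b0=unproj(t,(284,248),40); b0[2]=1.65
for cs in([t],[s],[t,s]):
    print("tub",*fit(cs,[white(c,proj(c,np.array([[*b0[:2],40]]))[0]) for c in cs],TUB,b0))
for n,uv,z in(("foot",(280,188),30),("mat",(215,224),0),("tin",(206,286),36),("defl",(194,152),20),("bot",(345,130),30)): print(n,unproj(t,uv,z))
im=cv2.resize(t["img"][150:310,165:395],None,fx=3.4,fy=3.4,interpolation=cv2.INTER_CUBIC)
cv2.imwrite("pics/crop0.png",im[:,:,::-1])
E
```

```text
hold [ 511.69879668 -150.53750309   -1.8388814 ] 44.7764705882353 [np.float64(855.0)]
hold [ 511.67361696 -152.19105595   -1.82769111] 70.56862745098039 [np.float64(589.0)]
hold [ 511.63003277 -151.09400892   -1.8296595 ] 118.86666666666667 [np.float64(855.0), np.float64(589.0)]
tub [428.7797391    3.80661033   1.71135999] 52.627450980392155 [np.float64(1649.0)]
tub [418.47626214 -11.62005248   1.28753849] 360.9098039215686 [np.float64(1182.0)]
tub [428.48429756   3.15970676   1.71360795] 628.0941176470589 [np.float64(1649.0), np.float64(1182.0)]
foot [578.64917071  11.62299044  30.        ]
mat [492.11387314 175.65190838   0.        ]
tin [338.09331364 189.26550667  36.        ]
defl [673.42285625 229.42417329  20.        ]
bot [ 728.7249734  -153.63868609   30.        ]
```

View pics/crop0.png

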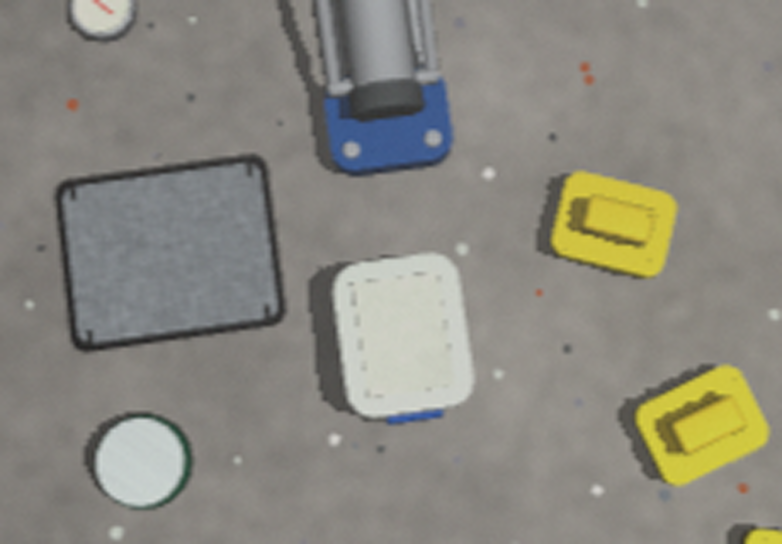

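The crop shows a clear gap between the blue foot (front edge about row 198) and the tub (top edge about row 227). Next I fit the foot and the mat.

```bash
python3 - <<'E'
from h import *
t=pickle.load(open("top0.pkl","rb"))
h=cv2.cvtColor(t["img"],cv2.COLOR_RGB2HSV)
b=(h[...,0]>100)&(h[...,0]<130)&(h[...,1]>110)&(h[...,2]>40)
b=b.astype(np.uint8); b[:180]=0;b[205:]=0;b[:,:250]=0;b[:,310:]=0
pts=cv2.findNonZero(b); m=np.zeros_like(b); cv2.fillConvexPoly(m,cv2.convexHull(pts),1)
FOOT=[np.r_[rr(90,70,18,0),rr(90,70,18,30)]]
def cost(v):
    r=render(t,FOOT,[v[0],v[1],v[2]*.02]); return np.abs(r[181:215,250:315]-m[181:215,250:315]).sum()
r=min((minimize(cost,[590,11,a],method="Nelder-Mead",options=dict(initial_simplex=[[590,11,a],[600,11,a],[590,20,a],[590,11,a+6]])) for a in(80,84,88)),key=lambda r:r.fun)
x,y,th=r.x[0],r.x[1],r.x[2]*.02; print("foot",x,y,th,r.fun,m.sum())
# gap from foot: foot centre is at (0,-70) in gap frame
for th_ in(th,1.70): print("gap from foot",np.array([x,y])+70*np.array([-np.sin(th_),np.cos(th_)]))
T=np.array([428.8,3.8]); print("lane from tub (x loose)",T-90*np.array([-np.sin(1.705),np.cos(1.705)]))
# mat
g=t["img"].max(2); d=comp(g<70,(246,224)); 
c=cv2.findContours(d.astype(np.uint8),cv2.RETR_EXTERNAL,cv2.CHAIN_APPROX_NONE)[0]; c=max(c,key=cv2.contourArea)
print(cv2.boundingRect(c),cv2.contourArea(c))
W=np.array([unproj(t,p[0])[:2] for p in c],np.float32); print("mat",cv2.minAreaRect(W))
# detail overlay
im=cv2.resize(t["img"],None,fx=S,fy=S,interpolation=cv2.INTER_CUBIC)[:,:,::-1].copy()
def draw(P,q,col):
    u=((proj(t,pose(P,q))+.5)*S).astype(int); cv2.polylines(im,[u],True,col,1)
draw(rr(84,64,12,24),[511.6,-151.1,-1.8297],(255,0,255)); draw(rr(50,26,2,49),[511.6,-151.1,-1.8297],(255,0,255))
draw(rr(90,110,20,52),[428.8,3.8,1.711],(0,0,255)); draw(rr(90,70,18,30),[x,y,th],(0,255,255))
draw(rr(90,110,20,0),[428.8,3.8,1.711],(255,255,0)); draw(rr(90,70,18,0),[x,y,th],(255,255,0))
cv2.imwrite("pics/ov.png",im[690:1130,1000:1500])
E
```

```text
foot 592.8532296956696 15.35704323480603 1.7036046397419486 17.337254901960787 662
gap from foot [523.46965453   6.08776616]
gap from foot [523.43669296   6.33792863]
lane from tub (x loose) [517.99073754  15.84210684]
(182, 196, 67, 57) 3011.5
mat ((492.41497802734375, 177.38735961914062), (127.73191833496094, 157.2263641357422), 7.99230432510376)
```

View pics/ov.png

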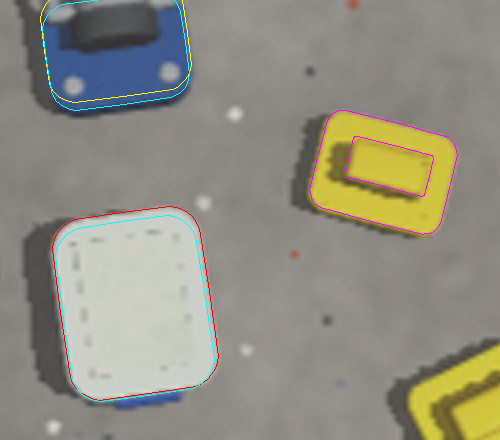

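Foot, tub and mat all give a yaw of about 1.707. In the gap frame (origin about (521.5, 5.9)) the holder is at (-154, +31, -0.395 rad) and the mat is at (+174, +6). All of these fit the stated ranges.

My plan has two pushes:
1. Push the holder's robot-side face flat with two spread fingertips to set its yaw and lateral position.
2. Push it from behind, through the gap.

First the arm moves above the side-push start.

send_rows --targets '[0,0,-8.9,0,0,0,0,0,0,-8.9,0,0,0,0,0,0,-8.9,0,0,0,0,0,0,0,-0.21,-0.82,0,0,0,0,0,-0.21,-0.82,0,0]'

```text
time_s: 0.72
eef_pos: [208.5, 401.4, 230.8]
ee_rot: [-0.0, -0.069, 0.998, -0.0]
force: [0.8, 0.0, 1.0]
grip_width: 0.501
grip_force: 0.0
```

send_rows --targets '[0,0,0,-0.21,-0.82,0,0,0,0,0,-0.21,-0.82,0,0,0,0,0,-0.21,-0.82,0,0,0,0,0,-0.21,-0.82,0,0,0,0,0,-0.21,-0.82,0,0]'

```text
time_s: 1.35
eef_pos: [304.4, 166.0, 231.3]
ee_rot: [0.0, -0.068, 0.998, 0.0]
force: [0.4, 0.9, -0.3]
grip_width: 0.498
grip_force: 0.0
```

send_rows --targets '[0,0,0,-0.21,-0.82,0,0,0,0,0,-0.21,-0.82,0,0,0,0,0,-0.21,-0.82,0,0,0,0,0,-0.21,-0.82,0,0,0,0,0,-0.21,-0.82,0,0]'

```text
time_s: 1.98
eef_pos: [400.2, -69.4, 231.2]
ee_rot: [-0.0, -0.068, 0.998, 0.0]
force: [0.7, -0.3, -0.2]
grip_width: 0.501
grip_force: 0.0
```

send_rows --targets '[0,0,0,-0.21,-0.82,0,0,0,0,0,-0.21,-0.82,0,0,0,0,0,0,0,0,0]'

```text
time_s: 2.35
eef_pos: [438.6, -164.1, 230.4]
ee_rot: [-0.001, -0.066, 0.998, 0.0]
force: [-0.6, 0.2, -0.1]
grip_width: 0.499
grip_force: 0.0
```

```bash
cat >> h.py <<'E'
G=np.array([521.5,5.9]); TH=1.707; UX=np.array([np.cos(TH),np.sin(TH)]); UY=np.array([-UX[1],UX[0]])
def ing(p): d=np.asarray(p)[:2]-G; return np.round([d@UX,d@UY],1)
def plan(goal=None,z=None):
    from rig import monitor; from scipy.spatial.transform import Rotation as Ro
    s=monitor.sense(); w,x,y,zz=s["ee_rot"]; M=Ro.from_quat([x,y,zz,w]).as_matrix(); p=s["eef_pos"]
    print("t",s["time_s"],"gap",ing(p),"z",p[2].round(1),"yaw_err_deg",np.degrees(np.arctan2(M[1,0],M[0,0])-TH).round(2),"tilt",M[:2,2].round(4),"F",s["force"].round(1),"w",s["grip_width"].round(2))
    if goal is not None:
        g=np.r_[G+goal[0]*UX+goal[1]*UY,z]; print("units",((g-p)@M/60).round(3))
E
python3 -c "
from h import *
plan((-156,105),10)"
```

```text
Traceback (most recent call last):
  File "h.py", line 44, in plan
    print("t",s["time_s"],"gap",ing(p),"z",p[2].round(1),"yaw_err_deg",np.degrees(np.arctan2(M[1,0],M[0,0])-TH).round(2),"tilt",M[:2,2].round(4),"F",s["force"].round(1),"w",s["grip_width"].round(2))
                                                                                                                                                                             ^^^^^^^^^^^^^^^^^^^^^
AttributeError: 'float' object has no attribute 'round'
```

send_rows --targets '[0,0,0,0,0,0.46,0,0,0,0,0,0,0.46,0,0,0,0,0,0,0.46,0,0,0,0,0,0,0.46,0,0,0,0,0,0,0.46,0]'

```text
time_s: 2.98
eef_pos: [438.0, -160.9, 92.5]
ee_rot: [-0.0, -0.068, 0.998, 0.0]
force: [0.5, 0.3, -0.2]
grip_width: 0.5
grip_force: 0.0
```

send_rows --targets '[0,0,0,0,0,0.46,0,0,0,0,0,0,0.46,0,0,0,0,0,0,0.46,0,0,0,0,0,0,0,0]'

```text
time_s: 3.48
eef_pos: [437.2, -160.5, 9.4]
ee_rot: [-0.002, -0.068, 0.998, 0.001]
force: [-0.3, 0.0, 0.5]
grip_width: 0.504
grip_force: 0.0
```

```bash
sed -i 's/s\["grip_width"\].round(2)/round(s["grip_width"],2)/' h.py; python3 - <<'E'
from h import *
from rig import eyes
plan((-156,57),10)
c=eyes.capture("scene"); 
im=cv2.resize(c["img"][60:260,150:410],None,fx=3,fy=3,interpolation=cv2.INTER_CUBIC); cv2.imwrite("pics/s1.png",im[:,:,::-1])
E
```

```text
t 3.475 gap [-153.4  106.1] z 9.4 yaw_err_deg -269.97 tilt [-0.0032  0.0023] F [-0.3  0.   0.5] w 0.5
units [-0.818 -0.043 -0.012]
```

View pics/s1.png

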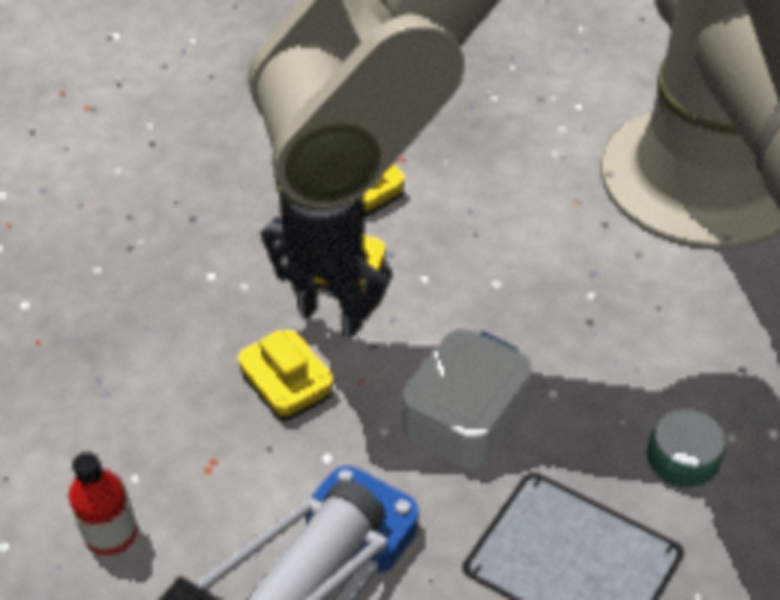

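The fingers are down on the robot side of the holder, at about (335,320) in this crop, and clear of everything. Pushing sideways now.

send_rows --targets '[0,0,0,-0.08,-0.04,0,0,0,0,0,-0.08,0,0,0,0,0,0,-0.08,0,0,0,0,0,0,-0.08,0,0,0,0,0,0,-0.07,0,0,0]'

```text
time_s: 4.15
eef_pos: [462.2, -160.9, 10.5]
ee_rot: [0.0, -0.068, 0.998, -0.0]
force: [-0.2, 0.8, 0.5]
grip_width: 0.5
grip_force: 0.0
```

send_rows --targets '[0,0,0,-0.07,0,0,0,0,0,0,-0.07,0,0,0,0,0,0,-0.07,0,0,0,0,0,0,-0.07,0,0,0,0,0,0,-0.07,0,0,0]'

```text
time_s: 4.78
eef_pos: [482.9, -158.1, 10.5]
ee_rot: [-0.0, -0.068, 0.998, 0.0]
force: [-0.9, -0.7, 0.1]
grip_width: 0.502
grip_force: 0.5
```

send_rows --targets '[0,0,0,-0.06,0,0,0,0,0,0,-0.06,0,0,0,0,0,0,-0.06,0,0,0,0,0,0,0,0,0,0]'

```text
time_s: 5.28
eef_pos: [493.6, -156.6, 10.5]
ee_rot: [0.0, -0.068, 0.998, -0.0]
force: [-0.8, 0.2, -0.2]
grip_width: 0.502
grip_force: 0.0
```

```bash
cat >> h.py <<'E'
def look(tag,q0,crop=None):
    from rig import eyes
    cs=[eyes.capture(n) for n in("top","scene")]
    pickle.dump(cs,open(tag+".pkl","wb"))
    for sel in([0],[1],[0,1]):
        cc=[cs[i] for i in sel]
        ms=[yellow(c,proj(c,np.array([[*q0[:2],15]]))[0]) for c in cc]
        q,f,a=fit(cc,ms,HOLD,q0); print(sel,"holder gap",ing(q),"yaw",round(((q[2]-TH+np.pi/2)%np.pi)-np.pi/2,3),"res",round(f),a)
    return cs
def gw(a,l,y=0): return np.r_[G+a*UX+l*UY,TH+y]
E
python3 - <<'E'
from h import *
plan((-156,43),10)
cs=look("a1",gw(-152,8))
c=cs[0];im=cv2.resize(c["img"][150:310,165:395],None,fx=3.4,fy=3.4,interpolation=cv2.INTER_CUBIC); cv2.imwrite("pics/t1.png",im[:,:,::-1])
E
```

```text
t 5.275 gap [-157.2   49.7] z 10.5 yaw_err_deg -269.99 tilt [ 0.0002 -0.    ] F [-0.8  0.2 -0.2] w 0.5
units [-0.112  0.02   0.008]
[0] holder gap [-246.    25.4] yaw -0.585 res 13315 [np.float64(14237.0)]
[1] holder gap [-145.9    9.7] yaw -0.14 res 68 [np.float64(611.0)]
[0, 1] holder gap [-160.9   15.4] yaw -0.267 res 13619 [np.float64(14237.0), np.float64(611.0)]
```

View pics/t1.png

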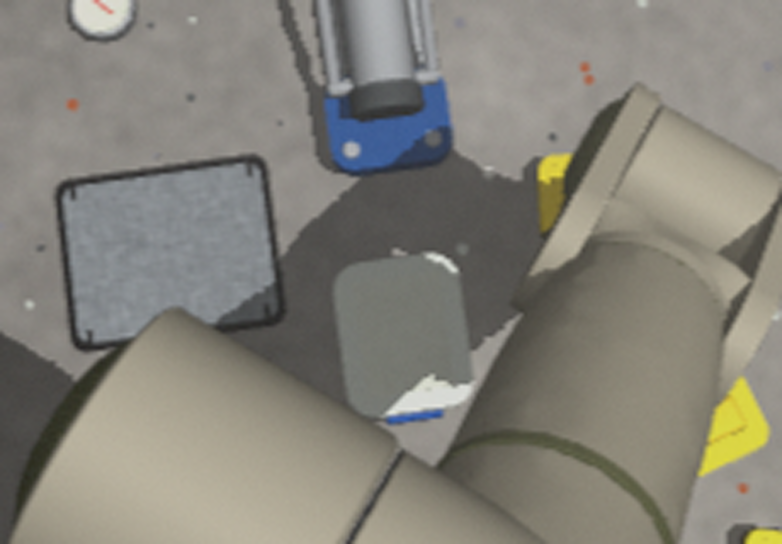

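The arm hides the holder in the top view: only a sliver shows at about (550,190) in the crop. The scene camera gives a centre of (-146, +10) and yaw -0.14, so the yaw is still closing. I'll push further.

send_rows --targets '[0,0,0,-0.04,0.02,0,0,0,0,0,-0.04,0,0,0,0,0,0,-0.04,0,0,0,0,0,0,-0.04,0,0,0,0,0,0,0,0,0,0]'

```text
time_s: 6.0
eef_pos: [503.0, -154.1, 10.5]
ee_rot: [0.0, -0.068, 0.998, -0.0]
force: [-0.6, 0.7, -0.7]
grip_width: 0.495
grip_force: 0.0
```

```bash
python3 - <<'E'
from h import *
plan((-156,37),10)
cs=look("a2",gw(-148,5))
E
```

```text
t 6.0 gap [-156.    40.1] z 10.5 yaw_err_deg -270.0 tilt [ 0.0004 -0.0001] F [-0.6  0.7 -0.7] w 0.49
units [-0.052  0.001  0.008]
[0] holder gap [-248.1   -3.3] yaw -0.149 res 13307 [np.float64(14225.0)]
[1] holder gap [-143.9    0. ] yaw -0.078 res 63 [np.float64(625.0)]
[0, 1] holder gap [-157.2    3.8] yaw -0.234 res 13598 [np.float64(14225.0), np.float64(625.0)]
```

send_rows --targets '[0,0,0,0.5,0,0,0,0,0,0,0,0,-0.75,0,0,0,0,0,0,-0.75,0,0,0,0,0,0,-0.75,0,0,0,0,-0.39,-0.63,0,-0.3]'

```text
time_s: 6.72
eef_pos: [502.5, -192.4, 149.8]
ee_rot: [0.003, -0.069, 0.998, -0.002]
force: [1.2, -1.2, -0.5]
grip_width: 0.352
grip_force: 0.0
```

send_rows --targets '[0,0,0,-0.39,-0.63,0,-0.3,0,0,0,-0.39,-0.63,0,-0.3,0,0,10,0,0,0,-0.3,0,0,10,0,0,0,-0.3,0,0,10,0,0,0,-0.3]'

```text
time_s: 7.35
eef_pos: [557.9, -261.1, 145.3]
ee_rot: [-0.0, 0.195, 0.981, 0.0]
force: [0.3, -0.3, -0.4]
grip_width: 0.348
grip_force: 0.0
```

send_rows --targets '[0,0,10,0,0,0,-0.3,0,0,10,0,0,0,-0.3,0,0,10,0,0,0,-0.3,0,0,10,0,0,0,-0.3,0,0,10,0,0,0,-0.3]'

```text
time_s: 7.98
eef_pos: [557.9, -261.0, 145.4]
ee_rot: [-0.0, 0.592, 0.806, 0.0]
force: [0.3, 0.0, -0.1]
grip_width: 0.35
grip_force: 0.0
```

send_rows --targets '[0,0,10,0,0,0,-0.3,0,0,0,0,0,0,-0.3]'

```text
time_s: 8.22
eef_pos: [557.9, -261.1, 145.5]
ee_rot: [0.0, 0.657, 0.754, 0.0]
force: [-0.7, 0.4, -0.2]
grip_width: 0.347
grip_force: 0.0
```

```bash
python3 - <<'E'
from h import *
plan((-230,0),10)
cs=look("a3",gw(-145,0))
c=cs[0];im=cv2.resize(c["img"][150:310,165:395],None,fx=3.4,fy=3.4,interpolation=cv2.INTER_CUBIC); cv2.imwrite("pics/t3.png",im[:,:,::-1])
E
```

```text
t 8.225 gap [-2.694e+02  2.000e-01] z 145.5 yaw_err_deg 0.08 tilt [0.0001 0.    ] F [-0.7  0.4 -0.2] w 0.35
units [0.657 0.004 2.258]
[0] holder gap [-143.1    0.2] yaw -0.099 res 68 [np.float64(825.0)]
[1] holder gap [-143.8   -0.7] yaw -0.112 res 73 [np.float64(615.0)]
[0, 1] holder gap [-1.431e+02 -1.000e-01] yaw -0.107 res 140 [np.float64(825.0), np.float64(615.0)]
```

View pics/t3.png

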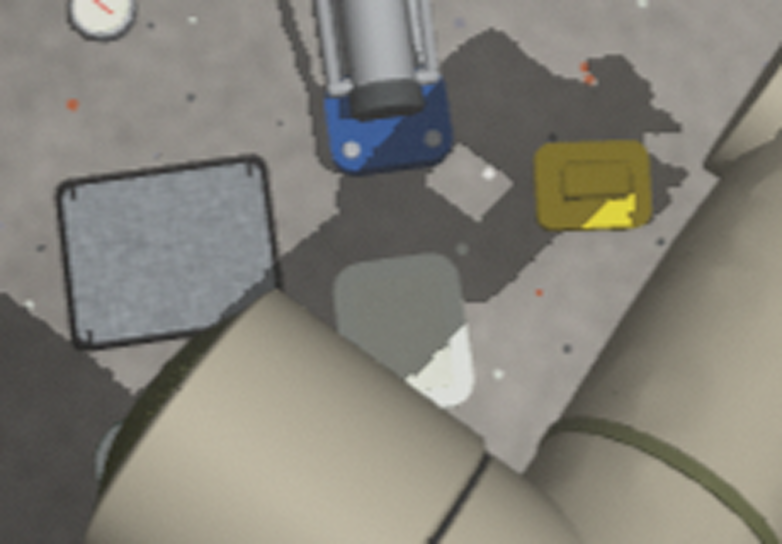

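The top view is clear enough now, and both cameras give the holder at (-143, 0) with yaw -0.10. The flat push from behind should remove the remaining yaw. I'll descend behind it and push.

send_rows --targets '[0,0,0,0.33,0,0,-0.3,0,0,0,0.33,0,0.3,-0.3,0,0,0,0,0,0.5,-0.3,0,0,0,0,0,0.5,-0.3,0,0,0,0,0,0.5,-0.3]'

```text
time_s: 8.95
eef_pos: [552.4, -220.4, 36.8]
ee_rot: [0.0, 0.656, 0.754, 0.0]
force: [1.2, -0.1, 0.3]
grip_width: 0.349
grip_force: 0.0
```

send_rows --targets '[0,0,0,0,0,0.46,-0.3,0,0,0,0.1,0,0,-0.3,0,0,0,0.1,0,0,-0.3,0,0,0,0.1,0,0,-0.3,0,0,0,0.1,0,0,-0.3]'

```text
time_s: 9.57
eef_pos: [549.5, -197.6, 10.7]
ee_rot: [0.001, 0.657, 0.754, 0.0]
force: [0.1, 0.4, 0.7]
grip_width: 0.349
grip_force: 0.0
```

send_rows --targets '[0,0,0,0.08,0,0,-0.3,0,0,0,0.08,0,0,-0.3,0,0,0,0.08,0,0,-0.3,0,0,0,0.08,0,0,-0.3,0,0,0,0.08,0,0,-0.3]'

```text
time_s: 10.2
eef_pos: [546.1, -174.1, 10.0]
ee_rot: [0.0, 0.657, 0.754, 0.0]
force: [0.9, -1.9, 0.2]
grip_width: 0.348
grip_force: 0.7
```

send_rows --targets '[0,0,0,0.08,0,0,-0.3,0,0,0,0.08,0,0,-0.3,0,0,0,0.08,0,0,-0.3,0,0,0,0,0,0,-0.3]'

```text
time_s: 10.7
eef_pos: [543.9, -159.4, 9.8]
ee_rot: [-0.0, 0.657, 0.754, 0.0]
force: [-0.0, -0.2, -0.0]
grip_width: 0.349
grip_force: 0.0
```

```bash
python3 - <<'E'
from h import *
plan((-175,0),10)
cs=look("a4",gw(-125,0))
E
```

```text
t 10.7 gap [-166.8    0.3] z 9.8 yaw_err_deg 0.02 tilt [-0.0006  0.0006] F [-0.  -0.2 -0. ] w 0.35
units [-0.137  0.005 -0.004]
[0] holder gap [-87.6   5.4] yaw 0.754 res 653 [np.float64(215.0)]
[1] holder gap [-116.5    3.7] yaw -0.02 res 79 [np.float64(621.0)]
[0, 1] holder gap [-115.6    3.6] yaw -0.035 res 754 [np.float64(215.0), np.float64(621.0)]
```

The holder is at (-116, +4, -0.02). The yaw is good, but the lateral offset is slightly more than the 3 mm spare. I'll nudge it about 4 mm towards the pump with the outer side of a finger at its middle, then go on pushing.

send_rows --targets '[0,0,0,-0.3,0,0,-0.3,0,0,0,0,0,-0.5,-0.3,0,0,0,0,0,-0.5,-0.3,0,0,0,0.57,-0.67,0,-0.3,0,0,0,0.57,-0.67,0,-0.3]'

```text
time_s: 11.42
eef_pos: [456.6, -121.4, 70.0]
ee_rot: [0.0, 0.658, 0.753, 0.0]
force: [0.8, 0.5, 0.3]
grip_width: 0.352
grip_force: 0.0
```

send_rows --targets '[0,0,0,0,0,0,-0.3,0,0,0,0,0,0.5,-0.3,0,0,0,0,0,0.5,-0.3,0,0,0,0,0,0,-0.3]'

```text
time_s: 11.92
eef_pos: [457.4, -121.6, 8.7]
ee_rot: [-0.001, 0.658, 0.753, -0.0]
force: [0.3, 0.5, 0.6]
grip_width: 0.352
grip_force: 0.0
```

send_rows --targets '[0,0,0,0,0.05,0,-0.3,0,0,0,0,0.05,0,-0.3,0,0,0,0,0.05,0,-0.3,0,0,0,0,0.05,0,-0.3,0,0,0,0,0.04,0,-0.3]'

```text
time_s: 12.55
eef_pos: [472.1, -119.0, 10.0]
ee_rot: [0.0, 0.657, 0.754, 0.0]
force: [-0.3, 0.3, 0.1]
grip_width: 0.348
grip_force: 0.0
```

```bash
python3 - <<'E'
from h import *
plan((-116,61),10)
cs=look("a5",gw(-116,3))
im=cv2.resize(cs[1]["img"][60:260,150:410],None,fx=3,fy=3,interpolation=cv2.INTER_CUBIC); cv2.imwrite("pics/s5.png",im[:,:,::-1])
E
```

```text
t 12.55 gap [-117.    65.9] z 10.0 yaw_err_deg 0.01 tilt [ 0.0002 -0.0001] F [-0.3  0.3  0.1] w 0.35
units [0.017 0.082 0.   ]
[0] holder gap [-219.3  -29.4] yaw -0.461 res 13319 [np.float64(14227.0)]
[1] holder gap [-115.8    4.5] yaw -0.027 res 67 [np.float64(633.0)]
[0, 1] holder gap [-119.2    5.4] yaw -0.129 res 13518 [np.float64(14227.0), np.float64(633.0)]
```

View pics/s5.png

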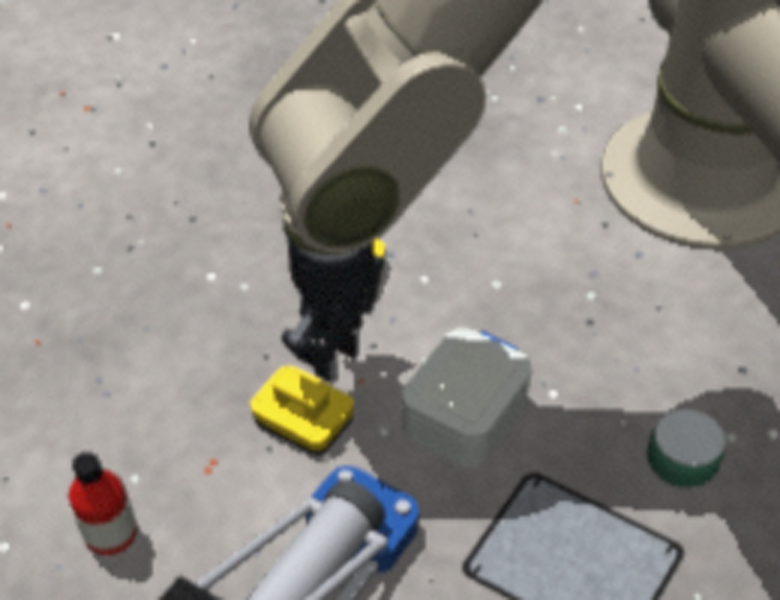

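The finger is just at the holder's side, at about (325,375) in the crop. Nudging a few mm more.

send_rows --targets '[0,0,0,0,0.04,0,-0.3,0,0,0,0,0.04,0,-0.3,0,0,0,0,0,0,-0.3]'

```text
time_s: 13.02
eef_pos: [476.7, -118.3, 9.9]
ee_rot: [0.0, 0.657, 0.754, 0.0]
force: [-0.5, -0.3, 0.0]
grip_width: 0.351
grip_force: 0.0
```

```bash
python3 - <<'E'
from h import *
plan((-116,61),10)
cs=look("a6",gw(-116,2))
E
```

```text
t 13.025 gap [-117.    61.2] z 9.9 yaw_err_deg 0.01 tilt [ 0.0001 -0.    ] F [-0.5 -0.3  0. ] w 0.35
units [ 0.016  0.004 -0.002]
[0] holder gap [-215.5   34.7] yaw -0.324 res 13320 [np.float64(14238.0)]
[1] holder gap [-116.2    2.8] yaw -0.013 res 63 [np.float64(642.0)]
[0, 1] holder gap [-119.6    3.6] yaw -0.126 res 13494 [np.float64(14238.0), np.float64(642.0)]
```

send_rows --targets '[0,0,0,0,0.045,0,-0.3,0,0,0,0,0,0,-0.3,0,0,0,0,-0.3,0,-0.3,0,0,0,0,0,-0.6,-0.3,0,0,0,0,0,-0.6,-0.3]'

```text
time_s: 13.75
eef_pos: [461.3, -120.4, 82.8]
ee_rot: [-0.0, 0.657, 0.754, -0.0]
force: [-0.5, -0.7, -0.4]
grip_width: 0.347
grip_force: 0.0
```

send_rows --targets '[0,0,0,-0.64,0.32,0,-0.3,0,0,0,-0.64,0.32,0,-0.3,0,0,0,-0.64,0.32,0,-0.3,0,0,0,-0.63,0.315,0,-0.3,0,0,0,0,0,0,-0.3]'

```text
time_s: 14.38
eef_pos: [558.7, -263.6, 81.4]
ee_rot: [0.0, 0.658, 0.753, 0.0]
force: [-0.4, 0.2, -1.4]
grip_width: 0.349
grip_force: 0.0
```

```bash
python3 - <<'E'
from h import *
plan((-180,0),10)
cs=look("a7",gw(-116,0))
E
```

```text
t 14.375 gap [-272.1   -0.3] z 81.4 yaw_err_deg -0.1 tilt [ 0.0008 -0.0006] F [-0.4  0.2 -1.4] w 0.35
units [ 1.535 -0.008  1.189]
[0] holder gap [-114.9    0.2] yaw -0.019 res 55 [np.float64(835.0)]
[1] holder gap [-116.1    0.4] yaw -0.013 res 67 [np.float64(636.0)]
[0, 1] holder gap [-1.156e+02 -1.000e-01] yaw -0.008 res 126 [np.float64(835.0), np.float64(636.0)]
```

The holder is now at (-115.5, 0, -0.01). Pushing straight on.

send_rows --targets '[0,0,0,0.6,0,0.3,-0.3,0,0,0,0.6,0,0.3,-0.3,0,0,0,0,0,0.3,-0.3,0,0,0,0,0,0.29,-0.3,0,0,0,0,0,0,-0.3]'

```text
time_s: 15.1
eef_pos: [547.6, -190.6, 9.3]
ee_rot: [-0.001, 0.658, 0.753, -0.0]
force: [-0.2, 0.4, 0.5]
grip_width: 0.35
grip_force: 0.0
```

send_rows --targets '[0,0,0,0.08,0,0,-0.3,0,0,0,0.08,0,0,-0.3,0,0,0,0.08,0,0,-0.3,0,0,0,0.08,0,0,-0.3,0,0,0,0.08,0,0,-0.3]'

```text
time_s: 15.72
eef_pos: [545.0, -166.2, 10.6]
ee_rot: [0.0, 0.657, 0.754, 0.0]
force: [0.6, 0.0, -0.0]
grip_width: 0.346
grip_force: 0.0
```

send_rows --targets '[0,0,0,0.06,0,0,-0.3,0,0,0,0.06,0,0,-0.3,0,0,0,0.06,0,0,-0.3,0,0,0,0.06,0,0,-0.3,0,0,0,0.06,0,0,-0.3]'

```text
time_s: 16.35
eef_pos: [542.5, -148.5, 10.5]
ee_rot: [0.0, 0.657, 0.754, -0.0]
force: [0.5, -0.1, -1.1]
grip_width: 0.35
grip_force: 0.5
```

send_rows --targets '[0,0,0,0.06,0,0,-0.3,0,0,0,0.06,0,0,-0.3,0,0,0,0.06,0,0,-0.3,0,0,0,0.06,0,0,-0.3,0,0,0,0.06,0,0,-0.3]'

```text
time_s: 16.98
eef_pos: [540.1, -130.6, 10.5]
ee_rot: [0.0, 0.657, 0.754, -0.0]
force: [0.2, -1.1, 1.2]
grip_width: 0.356
grip_force: 0.5
```

```bash
python3 - <<'E'
from h import *
plan((-120,0),10)
cs=look("a8",gw(-90,0))
E
```

```text
t 16.975 gap [-137.8    0.2] z 10.5 yaw_err_deg 0.0 tilt [ 0. -0.] F [ 0.2 -1.1  1.2] w 0.36
units [0.297 0.003 0.009]
[0] holder gap [-68.7 -10.8] yaw 0.432 res 701 [np.float64(177.0)]
[1] holder gap [-87.3   0.2] yaw 0.025 res 72 [np.float64(644.0)]
[0, 1] holder gap [-85.9  -1.4] yaw 0.043 res 784 [np.float64(177.0), np.float64(644.0)]
```

send_rows --targets '[0,0,0,0.05,0,0,-0.3,0,0,0,0.05,0,0,-0.3,0,0,0,0.05,0,0,-0.3,0,0,0,0.05,0,0,-0.3,0,0,0,0.05,0,0,-0.3]'

```text
time_s: 17.7
eef_pos: [538.0, -115.8, 10.5]
ee_rot: [0.0, 0.657, 0.754, -0.0]
force: [0.6, -1.1, 0.0]
grip_width: 0.35
grip_force: 0.6
```

send_rows --targets '[0,0,0,0.04,0,0,-0.3,0,0,0,0.04,0,0,-0.3,0,0,0,0.04,0,0,-0.3,0,0,0,0.04,0,0,-0.3,0,0,0,0.04,0,0,-0.3]'

```text
time_s: 18.32
eef_pos: [536.4, -104.0, 10.5]
ee_rot: [0.0, 0.657, 0.754, 0.0]
force: [-0.1, -0.7, 0.6]
grip_width: 0.353
grip_force: 0.6
```

```bash
python3 - <<'E'
from h import *
plan((124,0),10)
cs=look("a9",gw(-60,0))
E
```

```text
t 18.325 gap [-110.9    0.2] z 10.5 yaw_err_deg 0.0 tilt [ 0. -0.] F [-0.1 -0.7  0.6] w 0.35
units [3.914e+00 3.000e-03 8.000e-03]
[0] holder gap [-126.4   -5.9] yaw -0.089 res 13345 [np.float64(14245.0)]
[1] holder gap [-60.    0.7] yaw 0.07 res 110 [np.float64(621.0)]
[0, 1] holder gap [-65.9   5.2] yaw 1.013 res 13588 [np.float64(14245.0), np.float64(621.0)]
```

```bash
python3 - <<'E'
from h import *
c=pickle.load(open("a9.pkl","rb"))[1]
im=cv2.resize(c["img"][140:250,190:340],None,fx=5,fy=5,interpolation=cv2.INTER_CUBIC)[:,:,::-1].copy()
for P in(rr(84,64,12,24),rr(84,64,12,0)):
    cv2.polylines(im,[((proj(c,pose(P,gw(-60.5,.3,.0)))+.5-[190,140])*5).astype(int)],True,(255,0,255),1)
cv2.imwrite("pics/s9.png",im)
E
```

```text
(no output)
```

View pics/s9.png

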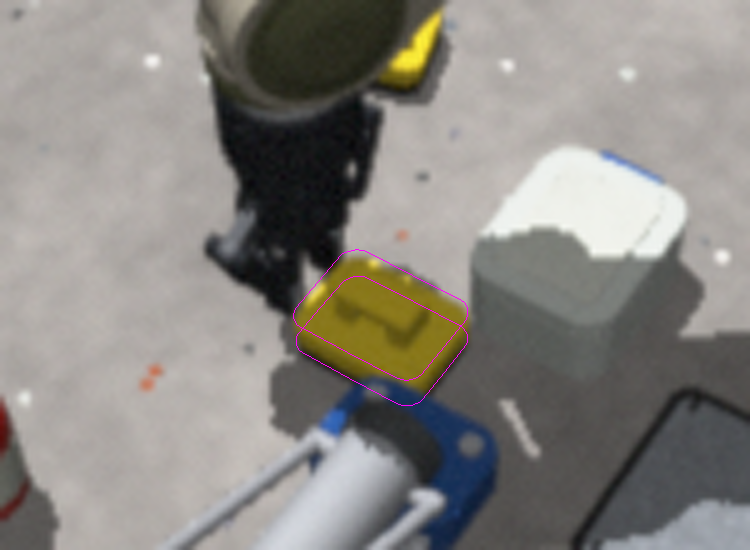

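The foot block hides the holder's near corner at about (400,390) in the crop, which biases that fit. The holder lies square at the mouth of the gap. Continuing gently.

send_rows --targets '[0,0,0,0.04,0,0,-0.3,0,0,0,0.04,0,0,-0.3,0,0,0,0.04,0,0,-0.3,0,0,0,0.04,0,0,-0.3,0,0,0,0.04,0,0,-0.3]'

```text
time_s: 19.05
eef_pos: [534.7, -92.0, 10.5]
ee_rot: [-0.0, 0.657, 0.754, -0.0]
force: [-0.4, -0.7, -0.7]
grip_width: 0.348
grip_force: 0.4
```

send_rows --targets '[0,0,0,0.04,0,0,-0.3,0,0,0,0.04,0,0,-0.3,0,0,0,0.04,0,0,-0.3,0,0,0,0.04,0,0,-0.3,0,0,0,0.04,0,0,-0.3]'

```text
time_s: 19.68
eef_pos: [533.1, -80.2, 10.5]
ee_rot: [-0.0, 0.657, 0.754, -0.0]
force: [-0.5, -0.4, 0.6]
grip_width: 0.352
grip_force: 0.4
```

```bash
python3 - <<'E'
from h import *
plan((124,0),10)
cs=look("a10",gw(-36,0))
E
```

```text
t 19.675 gap [-86.8   0.2] z 10.5 yaw_err_deg 0.0 tilt [-0.0001  0.    ] F [-0.5 -0.4  0.6] w 0.35
units [3.514 0.004 0.008]
[0] holder gap [-77.4 -24.2] yaw 0.158 res 13415 [np.float64(14310.0)]
[1] holder gap [-37.    0.6] yaw 0.035 res 138 [np.float64(601.0)]
[0, 1] holder gap [-42.    8.6] yaw 0.24 res 13664 [np.float64(14310.0), np.float64(601.0)]
```

send_rows --targets '[0,0,0,0.05,0,0,-0.3,0,0,0,0.05,0,0,-0.3,0,0,0,0.05,0,0,-0.3,0,0,0,0.05,0,0,-0.3,0,0,0,0.05,0,0,-0.3]'

```text
time_s: 20.4
eef_pos: [531.1, -65.3, 10.5]
ee_rot: [0.0, 0.657, 0.754, 0.0]
force: [-0.1, -0.9, -0.4]
grip_width: 0.349
grip_force: 0.6
```

send_rows --targets '[0,0,0,0.05,0,0,-0.3,0,0,0,0.05,0,0,-0.3,0,0,0,0.05,0,0,-0.3,0,0,0,0.05,0,0,-0.3,0,0,0,0.05,0,0,-0.3]'

```text
time_s: 21.02
eef_pos: [529.1, -50.4, 10.5]
ee_rot: [0.0, 0.657, 0.754, 0.0]
force: [-0.2, -0.8, -0.0]
grip_width: 0.349
grip_force: 0.7
```

send_rows --targets '[0,0,0,0.05,0,0,-0.3,0,0,0,0.05,0,0,-0.3,0,0,0,0.05,0,0,-0.3,0,0,0,0.05,0,0,-0.3,0,0,0,0.05,0,0,-0.3]'

```text
time_s: 21.65
eef_pos: [527.0, -35.6, 10.5]
ee_rot: [0.0, 0.657, 0.754, 0.0]
force: [0.9, -1.6, 0.3]
grip_width: 0.346
grip_force: 0.8
```

```bash
python3 - <<'E'
from h import *
plan((124,0),10)
cs=look("a11",gw(8,0))
E
```

```text
t 21.65 gap [-41.9   0.2] z 10.5 yaw_err_deg -0.0 tilt [ 0.0001 -0.    ] F [ 0.9 -1.6  0.3] w 0.35
units [2.764 0.003 0.008]
[0] holder gap [-3.3 -8.6] yaw -0.226 res 13485 [np.float64(14376.0)]
[1] holder gap [8.8 1.3] yaw 0.025 res 146 [np.float64(616.0)]
[0, 1] holder gap [7.5 4.2] yaw -0.005 res 13670 [np.float64(14376.0), np.float64(616.0)]
```

It is in the gap, sliding freely at about 1 N. Pushing on.

send_rows --targets '[0,0,0,0.06,0,0,-0.3,0,0,0,0.06,0,0,-0.3,0,0,0,0.06,0,0,-0.3,0,0,0,0.06,0,0,-0.3,0,0,0,0.06,0,0,-0.3]'

```text
time_s: 22.38
eef_pos: [524.5, -17.6, 10.5]
ee_rot: [-0.0, 0.657, 0.754, -0.0]
force: [0.2, -1.1, 0.2]
grip_width: 0.349
grip_force: 0.4
```

send_rows --targets '[0,0,0,0.06,0,0,-0.3,0,0,0,0.06,0,0,-0.3,0,0,0,0.06,0,0,-0.3,0,0,0,0.06,0,0,-0.3,0,0,0,0.06,0,0,-0.3]'

```text
time_s: 23.0
eef_pos: [522.1, 0.1, 10.5]
ee_rot: [-0.0, 0.657, 0.754, -0.0]
force: [-0.3, -0.9, -0.1]
grip_width: 0.349
grip_force: 0.3
```

send_rows --targets '[0,0,0,0.06,0,0,-0.3,0,0,0,0.06,0,0,-0.3,0,0,0,0.06,0,0,-0.3,0,0,0,0.06,0,0,-0.3,0,0,0,0.06,0,0,-0.3]'

```text
time_s: 23.62
eef_pos: [519.7, 18.0, 10.5]
ee_rot: [-0.0, 0.657, 0.754, -0.0]
force: [0.1, -0.6, -0.3]
grip_width: 0.349
grip_force: 0.3
```

```bash
python3 - <<'E'
from h import *
plan((124,0),10)
cs=look("a12",gw(62,0))
E
```

```text
t 23.625 gap [12.2  0.2] z 10.5 yaw_err_deg -0.0 tilt [-0.0001  0.    ] F [ 0.1 -0.6 -0.3] w 0.35
units [1.863 0.003 0.008]
[0] holder gap [146.5  86. ] yaw 0.933 res 13479 [np.float64(14400.0)]
[1] holder gap [63.2  0.4] yaw -0.001 res 75 [np.float64(718.0)]
[0, 1] holder gap [63.6  0.6] yaw -0.024 res 13582 [np.float64(14400.0), np.float64(718.0)]
```

send_rows --targets '[0,0,0,0.08,0,0,-0.3,0,0,0,0.08,0,0,-0.3,0,0,0,0.08,0,0,-0.3,0,0,0,0.08,0,0,-0.3,0,0,0,0.08,0,0,-0.3]'

```text
time_s: 24.35
eef_pos: [516.5, 41.8, 10.6]
ee_rot: [0.0, 0.657, 0.754, 0.0]
force: [0.8, -1.6, 0.8]
grip_width: 0.351
grip_force: 0.7
```

send_rows --targets '[0,0,0,0.08,0,0,-0.3,0,0,0,0.08,0,0,-0.3,0,0,0,0.08,0,0,-0.3,0,0,0,0.08,0,0,-0.3,0,0,0,0.08,0,0,-0.3]'

```text
time_s: 24.98
eef_pos: [513.2, 65.6, 10.5]
ee_rot: [0.0, 0.657, 0.754, -0.0]
force: [-0.2, -1.7, 1.4]
grip_width: 0.351
grip_force: 0.9
```

send_rows --targets '[0,0,0,0.08,0,0,-0.3,0,0,0,0.08,0,0,-0.3,0,0,0,0.08,0,0,-0.3,0,0,0,0.08,0,0,-0.3,0,0,0,0.08,0,0,-0.3]'

```text
time_s: 25.6
eef_pos: [509.9, 89.4, 10.5]
ee_rot: [0.0, 0.657, 0.754, 0.0]
force: [0.4, -2.0, 3.0]
grip_width: 0.349
grip_force: 1.1
```

send_rows --targets '[0,0,0,0.08,0,0,-0.3,0,0,0,0.08,0,0,-0.3,0,0,0,0.08,0,0,-0.3,0,0,0,0.08,0,0,-0.3,0,0,0,0.08,0,0,-0.3]'

```text
time_s: 26.22
eef_pos: [506.6, 113.2, 10.5]
ee_rot: [0.0, 0.657, 0.754, -0.0]
force: [-0.0, -1.9, 2.0]
grip_width: 0.346
grip_force: 1.2
```

send_rows --targets '[0,0,0,0.07,0,0,-0.3,0,0,0,0.06,0,0,-0.3,0,0,0,0.05,0,0,-0.3,0,0,0,0.04,0,0,-0.3,0,0,0,0,0,0,-0.3]'

```text
time_s: 26.85
eef_pos: [504.6, 126.2, 10.3]
ee_rot: [-0.0, 0.657, 0.754, -0.0]
force: [-0.0, -0.3, 0.6]
grip_width: 0.347
grip_force: 0.0
```

```bash
python3 - <<'E'
from h import *
plan((124,0),10)
cs=look("a13",gw(172,0))
E
```

```text
t 26.85 gap [121.5   0.4] z 10.3 yaw_err_deg 0.0 tilt [-0.0005  0.0003] F [-0.  -0.3  0.6] w 0.35
units [0.041 0.006 0.006]
[0] holder gap [252.3  85.1] yaw 0.306 res 13443 [np.float64(14400.0)]
[1] holder gap [172.9   0.2] yaw 0.03 res 74 [np.float64(781.0)]
[0, 1] holder gap [172.5   0.9] yaw -0.021 res 13556 [np.float64(14400.0), np.float64(781.0)]
```

send_rows --targets '[0,0,0,-0.2,0,0,-0.3,0,0,0,-0.2,0,0,-0.3,0,0,0,0,0,-0.8,-0.3,0,0,0,0,0,-0.8,-0.3,0,0,0,0,0,-0.8,-0.3]'

```text
time_s: 27.58
eef_pos: [508.1, 101.3, 156.0]
ee_rot: [-0.0, 0.658, 0.753, -0.0]
force: [-0.1, -0.6, -0.2]
grip_width: 0.349
grip_force: 0.0
```

send_rows --targets '[0,0,0,-0.8,0,0,-0.3,0,0,0,-0.8,0,0,-0.3,0,0,0,-0.8,0,0,-0.3,0,0,0,-0.8,0,0,-0.3,0,0,0,-0.8,0,0,-0.3]'

```text
time_s: 28.2
eef_pos: [540.5, -138.1, 154.5]
ee_rot: [0.0, 0.658, 0.753, 0.0]
force: [0.5, -0.3, -0.2]
grip_width: 0.347
grip_force: 0.0
```

send_rows --targets '[0,0,0,0,0,0,-0.3,0,0,0,0,0,0,-0.3]'

```text
time_s: 28.45
eef_pos: [540.3, -135.6, 154.3]
ee_rot: [-0.0, 0.658, 0.753, 0.0]
force: [-0.4, 0.1, -0.5]
grip_width: 0.351
grip_force: 0.0
```

```bash
python3 - <<'E'
from h import *
plan()
cs=look("a14",gw(172,0))
c=cs[0];im=cv2.resize(c["img"][90:310,120:400],None,fx=2.7,fy=2.7,interpolation=cv2.INTER_CUBIC); cv2.imwrite("pics/t14.png",im[:,:,::-1])
E
```

```text
t 28.45 gap [-142.8    0.5] z 154.3 yaw_err_deg -0.03 tilt [-0.0005  0.0005] F [-0.4  0.1 -0.5] w 0.35
[0] holder gap [1.742e+02 1.000e-01] yaw 0.004 res 44 [np.float64(874.0)]
[1] holder gap [173.6   0.3] yaw 0.017 res 61 [np.float64(794.0)]
[0, 1] holder gap [174.   -0.3] yaw 0.018 res 107 [np.float64(874.0), np.float64(794.0)]
```

View pics/t14.png

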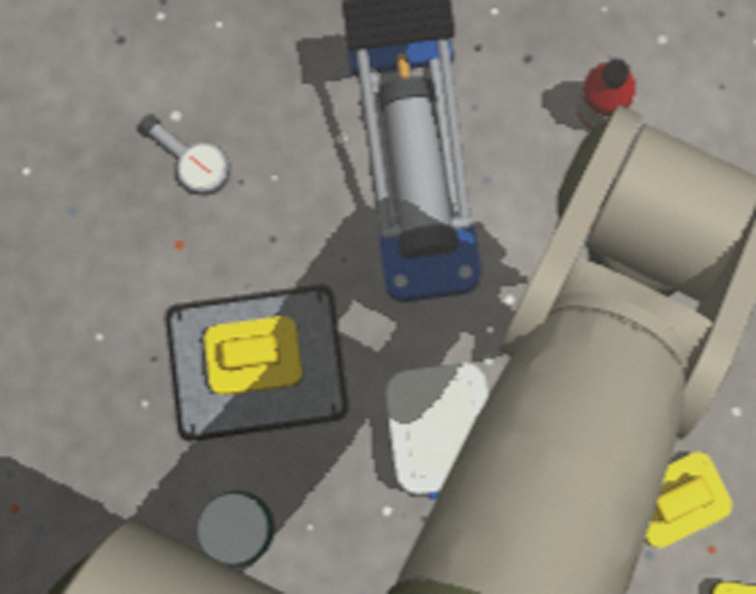

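The holder lies square in the middle of the mat, at about (252,355) in the crop. The deflator, bottle and tin stand where they were, and the gripper is clear.

```bash
python3 -c "
from rig import job
print(job.finish_job())"
```

```text
the job is handed in; nothing more can be done
None
```

The holder now lies flat and square near the middle of the dark mat. It was pushed through the gap at only a few newtons by wrist and pad readings, never gripped or lifted. The deflator, bottle and tin look unmoved; I've handed the job in at about 28 s but got no verdict back.

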